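# Load the strap die into the press and latch its sliding guard

### The arm

A 6-joint arm with a two-finger parallel gripper is mounted at the origin on a cart in front of the work surface, level with it; the furniture and walls round the work are solid. World frame = base frame: x ahead of the robot, y to its left, z up, the work surface at z = 0. Lengths are in mm, angles in rad, forces in N, time in s.
With the tool pointing down it reaches from about 300 to 875 mm from the base axis. Payload 6.4 kg.
Tool frame: the origin (TCP) lies midway between the tips of the shut fingers; the grasp point (between the pads) lies 19 mm behind it; z points along the fingers, y is the line along which they close (so a half turn about z gives the same grasp; the last joint's range is limited). The gripper opens to 88 mm and grips with 3 to 60 N. Pads are 18 mm wide; open, the fingers measure 123 mm over their backs; the gripper's body (75 mm by 187 mm) begins 45 mm behind the grasp point.
Start: joints at [1.019, 0.181, 1.607, -0, 1.354, -0.206], TCP at [194.885, 540.982, 238.714] pointing down, gripper open.
Joint ranges: [-2.99, 2.99], [-0.89, 2.07], [0.3, 2.58], [-1.14, 4.28], [0, 2.63], [-3.12, 3.12]. Speed limits (rad/s): [2.57, 2.57, 3.01, 3.14, 3.14, 3.14].

### API

Orientations are given as a unit quaternion [x, y, z, w].
In Python, from rig import manip gives the robot as it stands.
- The arm moves only by the tool apply_moves, never from a script. Its argument "commands" is a list of rows, each an object with "travel": the shift along the tool's x, y, z in mm, a list of three; "turn": the turn about the tool's z in degrees; "gripper": the finger opening in mm, from 0 to 88.1. In form: [{"travel": [dx, dy, dz], "turn": turn, "gripper": gripper}, ...]. A call has 1 to 12 rows; each row shifts and turns the commanded pose from where the row before left it, along the tool's axes as they then stand; what a row does not reach is not made up. A row lasts 1/10 s, in which the tool goes at most 50 mm and 8.59 degrees, less where a joint would pass 70% of its speed; a pose out of reach is approached as far as the arm can. A call with a gripper value outside its range is refused whole. The fingers move at their own pace and stop on an object; the grip force is fixed at half the most. Time passes only in rows, so rows that do not move let the fingers close. It gives the time, the measured TCP pose, the force, the opening and the grip force at its end, in the units of the state.
- manip.read_state(): the state, without advancing time (a new reading comes with each control period).
- manip.camera(name): name is "side" or "top" or "wrist"; returns a dict with "frame" (384x512x3 uint8, red, green, blue), "fx", "fy", "cx", "cy" (pixels), "R" (3x3) and "t" (3): a world point X has camera coordinates R X + t. Camera axes: x right, y down, z forward; pixel columns grow to the right and rows downward; lengths in mm; the calibration is good to about 2 mm. A picture is of the moment at which its call begins. There is no depth.
- manip.hand_in(): hands the job in; it is judged then, once.
The state is a dict: "time": time; "joint_positions": joint angles; "qvel": joint speeds; "tau": joint torques, N m; "eef_pos": TCP position; "orientation": TCP orientation; "wrist_force": force on the tool from outside, world axes, zero at the start; "wrist_torque": the same for the moment, N m; "opening": finger opening in mm; "grip_force": force on a finger pad.
Only numpy, scipy, OpenCV 4.12 (cv2) and the standard library are available. Lean on these libraries where they do the work, as an engineer would, in place of code of your own. Each camera call takes 0.05 s, during which the arm holds its last target. There are 200 camera calls.

### The job

Make the strap press ready for its next cut: slide its clear guard open, stand the strap die (same side up as it lies now) in the middle of the punching pad in the bay, lengthwise along the bed, and slide the guard shut again so that its catch holds it. The catch is of the push-push kind: pressing the shut guard further in until it stops frees it, and pressing it in to the stop again locks it; never force the catch, and leave the other things on the stone slab where they are.

Things in the scene. Friction and masses are not known exactly. Their poses are not given: they have to be found in the camera images.
- press: Strap press: long, narrow grey bench machine, 345 x 124 mm, left of the red tray. Origin under the bay's middle; x along the bed and the guard's track, the way the guard CLOSES (to the head, 127 mm high, 150 with its dome); y to the left of x. Loading bay: x -70 to +75 mm, 96 mm wide between rails whose tops are 88.5 mm up: inside it open the fingers only a little wider than the die.
- bed (a point): Centre of the top face of the punching pad (cream nylon, 120 mm along the bed, 85 mm across, flat) on the floor of the press's loading bay, under the guard; same axes as the press. The rail tops are 38.5 mm and the closed guard's pane 43 mm above this point. With the guard open a thin spring plunger sticks 33 mm out of the head over the left rail (y = +54 mm).
- guard_grip (a point): Centre of the bar of the guard's black bow handle. Guard: framed clear pane, 140 mm along the track, 122 mm across, on top of the rails; frame top 37 mm below this point. The bar lies along the track (axes as the press): 74 mm long, 14 mm wide, 14 mm high, legs 46 mm apart; pinch its width from above, between the legs. Above the pad's centre when shut, 130 mm toward -x when open.
- guard (a joint): How far the guard is open along its track, m: 0 to about 5 mm = shut and held by the catch (as it starts; differs with the catch's setting), 132 mm = open, end stop. The 0.5 kg guard slides with 1 to 3 N; from 30 mm open down to shut it works against a spring plunger, 5 N rising to 9 N. Its place alone does not tell if the catch holds: let it go and see if it stays.
- catch: Push-push catch in the press head (black cover on top, 56 x 36 mm; origin and axes as the press, to 2 mm). To free or to lock: press the guard in (+x) against 7 to 12 N to a firm stop, 6 to 14 mm past the held position, found by feel; stopping short changes nothing. Freed, a spring drives the guard about 30 mm open; locked, it springs back a few mm and stays. Over 100 N damages it.
- die_center (a point): Centre (half-way up) of the strap die: an open ring of bare grey steel with straight sides and round ends, 105 mm long (y axis), 34 mm wide (x axis), 30 mm high (z, up), walls 3 mm, 0.15 to 0.3 kg. It stands on the pale stone slab (135 x 265 mm, top 50 mm above the table) in the red tray with 96 mm high walls. Grip it across its width at mid-length.
- slicker: Wooden edge slicker, a turned rod 105 mm long and 22 mm thick, lying on the stone slab beside the die (origin under its middle, y axis along it). Not to be moved.
- wax_block: Yellow block of beeswax, 36 x 55 x 23 mm, on the stone slab beside the die (origin under its middle, y axis along its 55 mm). Not to be moved.

How it is judged (in metres and radians):
On the way, in this order (a step that is already met when the one before it is completed fails the run):
1. the guard is freed and slid at least 110 mm open (value of joint guard above 0.11 m), for 0.1 s.
2. the strap die stands on the pad in the bay, with the guard still open (x of die_center in the frame of bed between -0.012 and 0.012 m and y of die_center in the frame of bed between -0.012 and 0.012 m and z of die_center in the frame of bed between 0.01 and 0.02 m and angle between the y axis of die_center and the x axis of bed, either way round below 0.2 rad and angle between die_center's own z axis and vertical below 0.1 rad and value of joint guard above 0.09 m), for 0.3 s.
At the end, for the whole second after the job is handed in: The guard is shut and held by its catch (less than 8 mm open, at rest) with the robot clear of it, and the strap die stands upright on the punching pad, its centre within 12 mm of the pad's centre both along and across the bed and its length within 0.2 rad of the bed's direction (x of die_center in the frame of bed between -0.012 and 0.012 m and y of die_center in the frame of bed between -0.012 and 0.012 m and z of die_center in the frame of bed between 0.01 and 0.02 m and angle between the y axis of die_center and the x axis of bed, either way round below 0.2 rad and angle between die_center's own z axis and vertical below 0.1 rad and value of joint guard below 0.008 m and velocity of joint guard between -0.005 and 0.005 m/s); the robot touches nothing.
It fails at once if the catch is forced with more than 100 N (contact force between catch and anything else above 100 N).
It fails at once if the slicker or the wax block is moved by more than 15 mm (distance of any of slicker, wax_block from where it was at the start of the episode above 0.015 m).
It also fails if it takes over 61 s, if anything falls off the work surface, if the arm or the gripper's body presses on something with over 40 N, if the wrist force passes 120 N, or if a joint passes its speed limit or range.

## Working session

There is one attempt and no reset: what is moved stays moved. The work goes in short steps, Python scripts to look and compute and a tool call to move; the robot and the scene stay as the last step left them, time stands still between calls to the robot, and variables do not carry over. Pictures are saved under pics/ and viewed, at most 10 in all, crops included, and the job is handed in when it is done.

Besides the shell and the picture viewer there is one more tool, called after "Call:" in YAML: its name, and indented under it one key for each argument. apply_moves: Moves the arm, as the interface text tells. Its arguments: {"type":"object","properties":{"commands":{"type":"array","items":{"type":"object","properties":{"travel":{"type":"array","items":{"type":"number"}},"turn":{"type":"number"},"gripper":{"type":"number"}}}}},"required":["commands"]}

```bash
mkdir -p pics; cat > h.py <<'E'
import numpy as np, cv2
from rig import manip
def shot(n,f):
    c=manip.camera(n); cv2.imwrite(f'pics/{f}.png',c['frame'][:,:,::-1]); 
    np.savez(f'pics/{f}.npz',**{k:c[k] for k in('fx','fy','cx','cy','R','t')}); return c
def ray(c,u,v,z):
    R=np.array(c['R']);t=np.array(c['t']).ravel();o=-R.T@t
    d=R.T@np.array([(u-c['cx'])/c['fx'],(v-c['cy'])/c['fy'],1]);return o+d*(z-o[2])/d[2]
def proj(c,X):
    p=np.array(c['R'])@np.array(X,float)+np.array(c['t']).ravel();return c['fx']*p[0]/p[2]+c['cx'],c['fy']*p[1]/p[2]+c['cy']
E
python3 - <<'E'
from h import *
for n in('top','side'):
    c=shot(n,n+'1')
    print(n,c['fx'],-np.array(c['R']).T@np.array(c['t']).ravel(),c['R'])
s=manip.read_state();print({k:np.round(v,3) for k,v in s.items()})
E
```

```text
top 401.45486686331606 [489.84394377 272.0571578  971.26169854] [[ 1.53733067e-02 -9.99881275e-01  1.04777114e-03]
 [-9.99344895e-01 -1.53993796e-02 -3.27511797e-02]
 [ 3.27634263e-02 -5.43590805e-04 -9.99462987e-01]]
side 436.99096658294303 [ 253.5159662  -439.8355915   500.69771705] [[ 0.93773165 -0.34709573 -0.01356143]
 [-0.16916352 -0.42222539 -0.89056691]
 [ 0.30338599  0.83740687 -0.45465005]]
{'time': np.float64(0.1), 'joint_positions': array([ 1.019,  0.181,  1.608, -0.   ,  1.354, -0.206]), 'qvel': array([ 0.002, -0.002, -0.003, -0.   ,  0.   ,  0.001]), 'tau': array([ 2.0000e-03, -4.3481e+01, -3.4270e+01,  7.1000e-02,  3.4000e-02,
       -0.0000e+00]), 'eef_pos': array([194.644, 540.547, 237.919]), 'orientation': array([ 0.172,  0.985, -0.001, -0.   ]), 'wrist_force': array([-0.164,  0.134,  0.122]), 'wrist_torque': array([ 0.042, -0.016, -0.041]), 'grip_force': np.float64(0.0), 'opening': np.float64(88.398)}
```

View pics/top1.png

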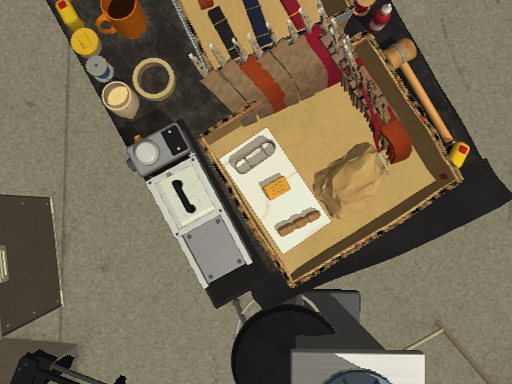

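View pics/side1.png

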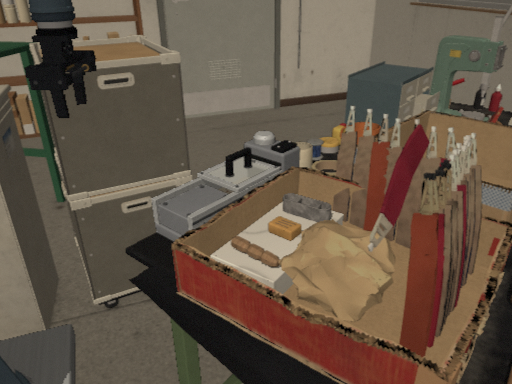

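The top view shows the press (head near (158,150), handle about (181,196), open track end (220,270)). It also shows the die about (252,155), wax (276,186) and slicker (297,222). I'll enlarge it.

```bash
python3 - <<'E'
from h import *
im=cv2.imread('pics/top1.png')[115:290,120:320]
cv2.imwrite('pics/crop1.png',cv2.resize(im,None,fx=4,fy=3.4286*0+3.4,interpolation=cv2.INTER_CUBIC))
E
```

```text
(no output)
```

View pics/crop1.png

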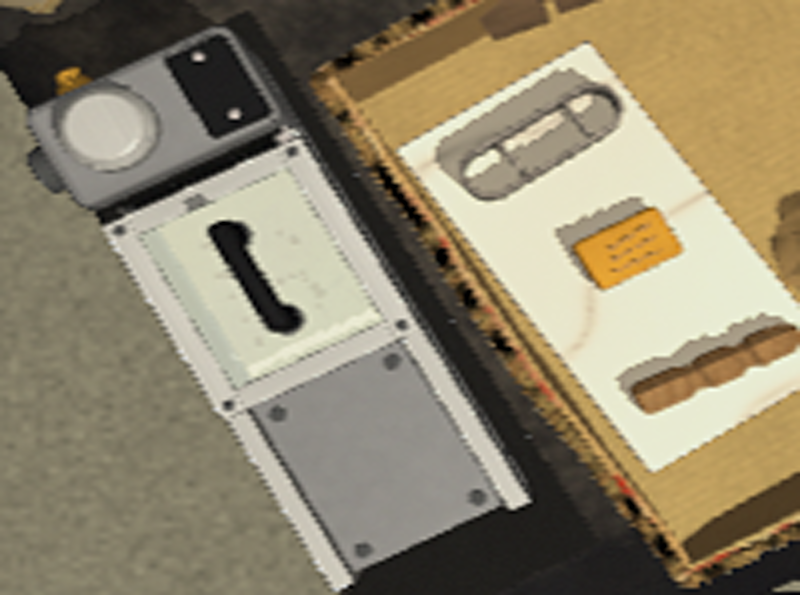

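The crop shows the handle bar from (230,233) to (286,318). The guard frame screws are at (120,230), (291,152), (402,325) and (228,405), and the die ring is centred near (541,142), running from (462,182) to (620,102).

```bash
python3 - <<'E'
from h import *
c=np.load('pics/top1.npz')
P=lambda x,y,z:ray(c,120+x/4,115+y/3.4,z)[:2].round(1)
a=P(230,233,139);b=P(286,318,139);print('bar',a,b,(a+b)/2,np.degrees(np.arctan2(*(a-b)[::-1])))
s=[P(*q,95) for q in((120,230),(291,152),(402,325),(228,405))];print('screws',s,np.mean(s,0),[np.degrees(np.arctan2(*(p-q)[::-1])) for p,q in((s[0],s[3]),(s[1],s[2]),(s[0],s[1]))])
e=[P(462,182,80),P(620,102,80)];print('die',e,np.mean(e,0),np.degrees(np.arctan2(*(e[0]-e[1])[::-1])),np.linalg.norm(e[0]-e[1]))
from scipy.spatial.transform import Rotation as Ro
print(Ro.from_quat(manip.read_state()['orientation']).as_matrix().round(3))
E
```

```text
bar [539.5 418.5] [488.1 388.5] [513.8 403.5] 30.27029680997232
screws [array([543.1, 486.4]), array([594.9, 394. ]), array([484.5, 331.3]), array([431.9, 425. ])] [513.6   409.175] [np.float64(28.90564767496298), np.float64(29.59374975541858), np.float64(119.27525427725256)]
die [array([578.5, 300.6]), array([632.5, 213.3])] [605.5  256.95] 121.73914079581516 102.65130296299215
[[-0.941  0.339 -0.001]
 [ 0.339  0.941 -0.001]
 [ 0.    -0.002 -1.   ]]
```

Call:
apply_moves:
  commands:
    - {"turn": -8.2, "travel": [0, 0, 0], "gripper": 50}
    - {"turn": -8.2, "travel": [0, 0, 0], "gripper": 50}
    - {"turn": -8.2, "travel": [0, 0, 0], "gripper": 50}
    - {"turn": -8.2, "travel": [0, 0, 0], "gripper": 50}
    - {"turn": -8.2, "travel": [0, 0, 0], "gripper": 50}
    - {"turn": -8.2, "travel": [0, 0, 0], "gripper": 50}
    - {"travel": [-22, -28, 0], "turn": 0, "gripper": 50}
    - {"travel": [-22, -28, 0], "turn": 0, "gripper": 50}
    - {"travel": [-22, -28, 0], "turn": 0, "gripper": 50}
    - {"travel": [-22, -28, 0], "turn": 0, "gripper": 50}
    - {"travel": [-22, -28, 0], "turn": 0, "gripper": 50}
    - {"travel": [-22, -28, 0], "turn": 0, "gripper": 50}

```text
time: 1.3
eef_pos: [393.4, 458.5, 238.2]
orientation: [-0.254, 0.967, -0.0, -0.0]
wrist_force: [-0.0, 0.4, 0.1]
opening: 50.3
grip_force: 0.0
```

Call:
apply_moves:
  commands:
    - {"travel": [-20, -26, 0], "turn": 0, "gripper": 50}
    - {"travel": [-20, -26, 0], "turn": 0, "gripper": 50}
    - {"travel": [-20, -27, 0], "turn": 0, "gripper": 50}
    - {"travel": [-20, -27, 0], "turn": 0, "gripper": 50}
    - {"travel": [0, 0, 0], "turn": 0, "gripper": 50}
    - {"travel": [0, 0, 0], "turn": 0, "gripper": 50}

```text
time: 1.9
eef_pos: [514.0, 405.7, 237.9]
orientation: [-0.253, 0.967, -0.0, -0.001]
wrist_force: [0.4, -0.2, 0.5]
opening: 50.0
grip_force: 0.0
```

```bash
python3 - <<'E'
from h import *
from scipy.spatial.transform import Rotation as Ro
c=shot('wrist','w1');s=manip.read_state()
M=Ro.from_quat(s['orientation']).as_matrix();print(s['eef_pos'],M.round(3),np.degrees(np.arctan2(M[1,1],M[0,1])))
C=np.array(c['R']);print(C.round(2),(-C.T@np.array(c['t']).ravel()).round(),c['fx'])
E
```

```text
[513.31319344 406.3265245  238.05659472] [[-0.871 -0.49  -0.002]
 [-0.49   0.871 -0.   ]
 [ 0.001  0.001 -1.   ]] 119.37309808217016
[[-0.49  0.87  0.  ]
 [ 0.83  0.46  0.32]
 [ 0.28  0.16 -0.95]] [441. 365. 384.] 293.3176443374884
```

View pics/w1.png

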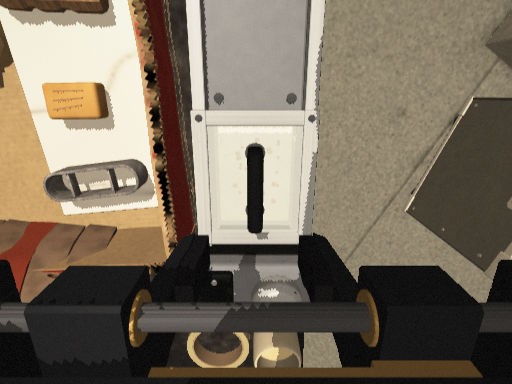

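The wrist view shows the bar from about (255,150) to (255,228). Frame screws are at (198,118) and (312,118), the rails are vertical in the picture, and the die spans (46,183) to (147,178).

```bash
python3 - <<'E'
from h import *
c=np.load('pics/w1.npz')
P=lambda x,y,z:ray(c,x,y,z)[:2].round(1)
an=lambda a,b:np.degrees(np.arctan2(*(b-a)[::-1]))
a=P(255,152,139);b=P(255.5,228,139);print('bar',a,b,(a+b)/2,an(a,b),np.linalg.norm(a-b))
p=P(198,118,95);q=P(312,118,95);print('screws',p,q,an(p,q),(p+q)/2)
p=P(46,183,80);q=P(147,178,80);print('die',p,q,(p+q)/2,an(p,q),np.linalg.norm(p-q))
# bar lateral offset relative to press dir
print(proj(c,[514,406,139]))
E
```

```text
bar [480.5 388.4] [541.5 423.3] [511.   405.85] 29.775217922864734 70.27809046922093
screws [485.8 329. ] [432.4 424.2] 119.2891290268332 [459.1 376.6]
die [629.9 213.9] [571.3 306.8] [600.6  260.35] 122.24314661060467 109.83792605471028
(np.float64(253.75437635278254), np.float64(194.49156005475018))
```

Call:
apply_moves:
  commands:
    - {"travel": [2, 0, 25], "turn": 0, "gripper": 50}
    - {"travel": [0, 0, 25], "turn": 0, "gripper": 50}
    - {"travel": [0, 0, 25], "turn": 0, "gripper": 50}
    - {"travel": [0, 0, 25], "turn": 0, "gripper": 50}
    - {"travel": [0, 0, 15], "turn": 0, "gripper": 50}
    - {"travel": [0, 0, 10], "turn": 0, "gripper": 50}
    - {"travel": [0, 0, 0], "turn": 0, "gripper": 30}
    - {"travel": [0, 0, 0], "turn": 0, "gripper": 5}
    - {"travel": [0, 0, 0], "turn": 0, "gripper": 5}
    - {"travel": [0, 0, 0], "turn": 0, "gripper": 5}
    - {"travel": [0, 0, 0], "turn": 0, "gripper": 5}

```text
time: 3.05
eef_pos: [512.5, 406.3, 114.7]
orientation: [-0.254, 0.967, 0.001, 0.001]
wrist_force: [0.3, -1.6, 2.4]
opening: 12.9
grip_force: 30.1
```

Call:
apply_moves:
  commands:
    - {"travel": [-2, 0, 0], "turn": 0, "gripper": 5}
    - {"travel": [-2, 0, 0], "turn": 0, "gripper": 5}
    - {"travel": [-2, 0, 0], "turn": 0, "gripper": 5}
    - {"travel": [0, 0, 0], "turn": 0, "gripper": 5}

```text
time: 3.45
eef_pos: [516.3, 408.3, 114.6]
orientation: [-0.254, 0.967, 0.0, -0.001]
wrist_force: [-8.6, -1.7, 7.6]
opening: 12.5
grip_force: 30.0
```

Call:
apply_moves:
  commands:
    - {"travel": [-2, 0, 0], "turn": 0, "gripper": 5}
    - {"travel": [-1, 0, 0], "turn": 0, "gripper": 5}
    - {"travel": [0, 0, 0], "turn": 0, "gripper": 5}

```text
time: 3.75
eef_pos: [518.5, 409.6, 114.6]
orientation: [-0.254, 0.967, -0.0, -0.002]
wrist_force: [-10.0, -2.7, 9.4]
opening: 12.9
grip_force: 30.0
```

Call:
apply_moves:
  commands:
    - {"travel": [-2, 0, 0], "turn": 0, "gripper": 5}
    - {"travel": [0, 0, 0], "turn": 0, "gripper": 5}

```text
time: 3.95
eef_pos: [520.2, 410.5, 114.6]
orientation: [-0.254, 0.967, -0.0, -0.002]
wrist_force: [-9.6, -3.1, 9.1]
opening: 12.9
grip_force: 30.0
```

Call:
apply_moves:
  commands:
    - {"travel": [-2, 0, 0], "turn": 0, "gripper": 5}
    - {"travel": [0, 0, 0], "turn": 0, "gripper": 5}

```text
time: 4.15
eef_pos: [521.8, 411.4, 114.6]
orientation: [-0.254, 0.967, -0.0, -0.002]
wrist_force: [-9.5, -2.6, 10.3]
opening: 12.7
grip_force: 30.0
```

Call:
apply_moves:
  commands:
    - {"travel": [-2, 0, 0], "turn": 0, "gripper": 5}
    - {"travel": [0, 0, 0], "turn": 0, "gripper": 5}

```text
time: 4.35
eef_pos: [523.1, 412.1, 114.6]
orientation: [-0.254, 0.967, -0.0, -0.003]
wrist_force: [-12.4, -5.5, 11.5]
opening: 13.2
grip_force: 30.0
```

Call:
apply_moves:
  commands:
    - {"travel": [-2, 0, 0], "turn": 0, "gripper": 5}
    - {"travel": [0, 0, 0], "turn": 0, "gripper": 5}

```text
time: 4.55
eef_pos: [523.6, 412.4, 114.6]
orientation: [-0.254, 0.967, -0.001, -0.004]
wrist_force: [-18.0, -9.3, 16.0]
opening: 12.7
grip_force: 30.0
```

Call:
apply_moves:
  commands:
    - {"travel": [-2, 0, 0], "turn": 0, "gripper": 5}
    - {"travel": [0, 0, 0], "turn": 0, "gripper": 5}

```text
time: 4.75
eef_pos: [523.9, 412.6, 114.5]
orientation: [-0.254, 0.967, -0.002, -0.006]
wrist_force: [-22.7, -12.3, 20.6]
opening: 12.9
grip_force: 30.0
```

Call:
apply_moves:
  commands:
    - {"travel": [5, 0, 0], "turn": 0, "gripper": 5}
    - {"travel": [8, 0, 0], "turn": 0, "gripper": 5}
    - {"travel": [12, 0, 0], "turn": 0, "gripper": 5}
    - {"travel": [15, 0, 0], "turn": 0, "gripper": 5}
    - {"travel": [15, 0, 0], "turn": 0, "gripper": 5}
    - {"travel": [15, 0, 0], "turn": 0, "gripper": 5}
    - {"travel": [15, 0, 0], "turn": 0, "gripper": 5}
    - {"travel": [15, 0, 0], "turn": 0, "gripper": 5}
    - {"travel": [15, 0, 0], "turn": 0, "gripper": 5}
    - {"travel": [15, 0, 0], "turn": 0, "gripper": 5}
    - {"travel": [9, 0, 0], "turn": 0, "gripper": 5}
    - {"travel": [0, 0, 0], "turn": 0, "gripper": 5}

```text
time: 5.95
eef_pos: [406.9, 347.2, 114.7]
orientation: [-0.254, 0.967, 0.001, 0.0]
wrist_force: [-4.0, 4.9, 3.2]
opening: 12.7
grip_force: 30.0
```

Call:
apply_moves:
  commands:
    - {"travel": [5, 0, 0], "turn": 0, "gripper": 5}
    - {"travel": [4, 0, 0], "turn": 0, "gripper": 5}
    - {"travel": [0, 0, 0], "turn": 0, "gripper": 5}

```text
time: 6.25
eef_pos: [400.9, 343.8, 114.7]
orientation: [-0.254, 0.967, 0.002, 0.002]
wrist_force: [0.8, 9.1, -2.2]
opening: 13.2
grip_force: 30.0
```

Call:
apply_moves:
  commands:
    - {"travel": [3, 0.5, 0], "turn": 0, "gripper": 5}
    - {"travel": [0, 0, 0], "turn": 0, "gripper": 5}

```text
time: 6.45
eef_pos: [400.9, 343.8, 114.8]
orientation: [-0.253, 0.967, 0.002, 0.005]
wrist_force: [12.0, 14.7, -12.8]
opening: 12.8
grip_force: 30.0
```

Call:
apply_moves:
  commands:
    - {"travel": [0, 0, 0], "turn": 0, "gripper": 30}
    - {"travel": [0, 0, 0], "turn": 0, "gripper": 50}
    - {"travel": [0, 0, 0], "turn": 0, "gripper": 50}
    - {"travel": [0, 0, -20], "turn": 0, "gripper": 50}
    - {"travel": [0, 0, -25], "turn": 0, "gripper": 50}
    - {"travel": [0, 0, -25], "turn": 0, "gripper": 50}
    - {"travel": [0, 0, -25], "turn": 0, "gripper": 50}
    - {"travel": [0, 0, -15], "turn": 0, "gripper": 50}
    - {"travel": [0, 0, 0], "turn": 0, "gripper": 50}

```text
time: 7.35
eef_pos: [398.3, 341.5, 226.3]
orientation: [-0.254, 0.967, 0.0, 0.002]
wrist_force: [0.8, -0.2, 0.1]
opening: 49.8
grip_force: 0.0
```

```bash
python3 - <<'E'
from h import *
a=np.load('pics/top1.npz');b=np.load('pics/side1.npz')
K=lambda c:np.array([[c['fx'],0,c['cx']],[0,c['fy'],c['cy']],[0,0,1]])@np.c_[c['R'],c['t'].ravel()]
for u,v in(((196,62),(350,112)),((209,62),(368,114)),((246,62),(368,114)),((246,62),(386,122)),((290,50),(400,126))):
    p=cv2.triangulatePoints(K(a),K(b),np.float64(u),np.float64(v)).ravel();X=p[:3]/p[3];print(X.round(),proj(a,X),u)
print([ray(a,*q,50)[:2].round() for q in((210,92),(265,105),(305,90),(205,130),(350,62))])
E
```

```text
[768. 375. 213.] (np.float64(196.04853204969163), np.float64(61.91052576634962)) (196, 62)
[781. 343. 213.] (np.float64(212.65220211783412), np.float64(55.48859634542944)) (209, 62)
[756. 282. 237.] (np.float64(244.66115342935424), np.float64(64.2987100332991)) (246, 62)
[779. 273. 217.] (np.float64(249.37772664614818), np.float64(56.33074551285907)) (246, 62)
[778. 202. 235.] (np.float64(287.54977193810043), np.float64(53.80861945406022)) (290, 50)
[array([758., 363.]), array([730., 236.]), array([766., 144.]), array([670., 373.]), array([834.,  40.])]
```

Call:
apply_moves:
  commands:
    - {"travel": [0, 0, 0], "turn": 8, "gripper": 60}
    - {"travel": [0, 0, 0], "turn": 8, "gripper": 60}
    - {"travel": [0, 0, 0], "turn": 8, "gripper": 60}
    - {"travel": [0, 0, 0], "turn": 8, "gripper": 60}
    - {"travel": [0, 0, 0], "turn": 8, "gripper": 60}
    - {"travel": [0, 0, 0], "turn": 8, "gripper": 60}
    - {"travel": [0, 0, 0], "turn": 8, "gripper": 60}
    - {"travel": [0, 0, 0], "turn": 8, "gripper": 60}
    - {"travel": [0, 0, 0], "turn": 8, "gripper": 60}
    - {"travel": [0, 0, 0], "turn": 8, "gripper": 60}
    - {"travel": [0, 0, 0], "turn": 8, "gripper": 60}

```text
time: 8.45
eef_pos: [396.4, 340.5, 222.2]
orientation: [0.492, 0.871, -0.001, -0.001]
wrist_force: [-0.0, -0.5, 1.1]
opening: 60.4
grip_force: 0.0
```

Call:
apply_moves:
  commands:
    - {"travel": [-22, 17, 0], "turn": 0, "gripper": 60}
    - {"travel": [-22, 17, 0], "turn": 0, "gripper": 60}
    - {"travel": [-22, 17, 0], "turn": 0, "gripper": 60}
    - {"travel": [-22, 17, 0], "turn": 0, "gripper": 60}
    - {"travel": [-22, 17, 0], "turn": 0, "gripper": 60}
    - {"travel": [-23, 16, 0], "turn": 0, "gripper": 60}
    - {"travel": [-23, 16, 0], "turn": 0, "gripper": 60}
    - {"travel": [-22, 16, 0], "turn": 0, "gripper": 60}
    - {"travel": [0, 0, 0], "turn": 0, "gripper": 60}
    - {"travel": [0, 0, 0], "turn": 0, "gripper": 60}

```text
time: 9.45
eef_pos: [602.6, 257.8, 221.9]
orientation: [0.49, 0.872, -0.001, -0.001]
wrist_force: [-0.7, -0.6, -0.4]
opening: 60.0
grip_force: 0.0
```

```bash
python3 - <<'E'
from h import *
from scipy.spatial.transform import Rotation as Ro
c=shot('wrist','w2');s=manip.read_state()
M=Ro.from_quat(s['orientation']).as_matrix();print(s['eef_pos'],np.degrees(np.arctan2(M[1,1],M[0,1])))
E
```

```text
[602.20449106 258.2801343  222.2948454 ] 31.37818906080065
```

View pics/w2.png

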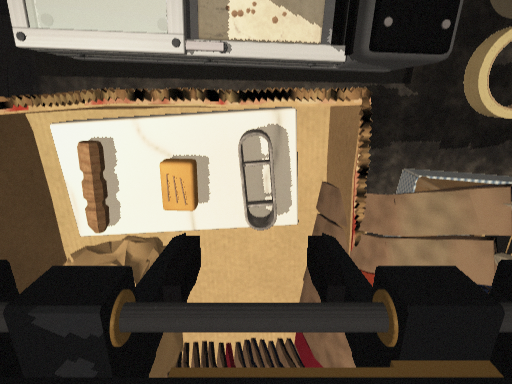

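The wrist view shows the die ring from (256,130) to (262,229), with its outer sides at about x = 240 and x = 277. The slab's wax is at (180,185), 80 mm clear.

```bash
python3 - <<'E'
from h import *
c=np.load('pics/w2.npz')
P=lambda x,y,z:ray(c,x,y,z)[:2].round(1)
for a,b in(((256,130),(262,229)),):
  p=P(*a,80);q=P(*b,80);print(p,q,(p+q)/2,np.linalg.norm(p-q),np.degrees(np.arctan2(*(p-q)[::-1])))
p=P(240,180,80);q=P(276.5,180,80);print(p,q,(p+q)/2,np.linalg.norm(p-q))
print(proj(c,[602.2,258.3,80]))
print([P(x,y,80) for x,y in((201,185),)])
E
```

```text
[577.5 300.9] [638.  214.5] [607.75 257.7 ] 105.4761110394197 125.00092051375124
[589.8 249.5] [621.6 268.9] [605.7 259.2] 37.250503352303895
(np.float64(254.82900037586836), np.float64(179.02620394495978))
[array([558.3, 224.1])]
```

Call:
apply_moves:
  commands:
    - {"travel": [-2, 2.5, 30], "turn": -2, "gripper": 58}
    - {"travel": [0, 0, 30], "turn": 0, "gripper": 58}
    - {"travel": [0, 0, 30], "turn": 0, "gripper": 58}
    - {"travel": [0, 0, 30], "turn": 0, "gripper": 58}
    - {"travel": [0, 0, 25], "turn": 0, "gripper": 58}
    - {"travel": [0, 0, 15], "turn": 0, "gripper": 58}
    - {"travel": [0, 0, 6], "turn": 0, "gripper": 58}
    - {"travel": [0, 0, 0], "turn": 0, "gripper": 58}

```text
time: 10.3
eef_pos: [605.9, 258.2, 57.5]
orientation: [0.474, 0.881, -0.0, -0.0]
wrist_force: [0.4, -0.1, 0.1]
opening: 58.0
grip_force: 0.0
```

Call:
apply_moves:
  commands:
    - {"travel": [0, 0, 0], "turn": 0, "gripper": 40}
    - {"travel": [0, 0, 0], "turn": 0, "gripper": 25}
    - {"travel": [0, 0, 0], "turn": 0, "gripper": 25}
    - {"travel": [0, 0, 0], "turn": 0, "gripper": 25}
    - {"travel": [0, 0, 0], "turn": 0, "gripper": 25}

```text
time: 10.8
eef_pos: [607.2, 258.0, 58.9]
orientation: [0.474, 0.88, 0.001, 0.001]
wrist_force: [-1.4, -0.2, 6.3]
opening: 34.1
grip_force: 29.6
```

Call:
apply_moves:
  commands:
    - {"travel": [0, 0, -15], "turn": 0, "gripper": 25}
    - {"travel": [0, 0, -25], "turn": 0, "gripper": 25}
    - {"travel": [0, 0, -30], "turn": 0, "gripper": 25}
    - {"travel": [0, 0, -30], "turn": 0, "gripper": 25}
    - {"travel": [0, 0, -30], "turn": 0, "gripper": 25}
    - {"travel": [0, 0, -20], "turn": 0, "gripper": 25}
    - {"travel": [0, 0, 0], "turn": 0, "gripper": 25}

```text
time: 11.5
eef_pos: [608.4, 258.3, 212.3]
orientation: [0.474, 0.88, 0.002, 0.003]
wrist_force: [0.0, 0.3, -0.8]
opening: 33.7
grip_force: 29.5
```

Call:
apply_moves:
  commands:
    - {"travel": [0, 0, 0], "turn": -7.8, "gripper": 25}
    - {"travel": [0, 0, 0], "turn": -7.8, "gripper": 25}
    - {"travel": [0, 0, 0], "turn": -7.8, "gripper": 25}
    - {"travel": [0, 0, 0], "turn": -7.8, "gripper": 25}
    - {"travel": [0, 0, 0], "turn": -7.8, "gripper": 25}
    - {"travel": [0, 0, 0], "turn": -7.8, "gripper": 25}
    - {"travel": [0, 0, 0], "turn": -7.8, "gripper": 25}
    - {"travel": [0, 0, 0], "turn": -7.8, "gripper": 25}
    - {"travel": [0, 0, 0], "turn": -7.8, "gripper": 25}
    - {"travel": [0, 0, 0], "turn": -7.8, "gripper": 25}
    - {"travel": [0, 0, 0], "turn": -7.9, "gripper": 25}
    - {"travel": [0, 0, 0], "turn": 0, "gripper": 25}

```text
time: 12.7
eef_pos: [605.6, 257.6, 206.0]
orientation: [-0.253, 0.967, 0.0, -0.001]
wrist_force: [0.2, -0.1, -1.0]
opening: 34.1
grip_force: 29.5
```

Call:
apply_moves:
  commands:
    - {"travel": [1, 25, 0], "turn": 0, "gripper": 25}
    - {"travel": [1, 25, 0], "turn": 0, "gripper": 25}
    - {"travel": [1, 25, 0], "turn": 0, "gripper": 25}
    - {"travel": [1, 25, 0], "turn": 0, "gripper": 25}
    - {"travel": [1, 25, 0], "turn": 0, "gripper": 25}
    - {"travel": [0, 25, 0], "turn": 0, "gripper": 25}
    - {"travel": [0, 25, 0], "turn": 0, "gripper": 25}
    - {"travel": [0, 0, 0], "turn": 0, "gripper": 25}
    - {"travel": [0, 0, 0], "turn": 0, "gripper": 25}

```text
time: 13.6
eef_pos: [515.9, 408.0, 206.9]
orientation: [-0.252, 0.968, -0.0, -0.001]
wrist_force: [0.3, 0.4, -1.3]
opening: 33.8
grip_force: 29.5
```

```bash
python3 - <<'E'
from h import *
from scipy.spatial.transform import Rotation as Ro
c=shot('wrist','w3');s=manip.read_state()
M=Ro.from_quat(s['orientation']).as_matrix();print(s['eef_pos'],np.degrees(np.arctan2(M[1,1],M[0,1])))
E
```

```text
[516.45604882 407.46679816 207.00960197] 119.18391085661577
```

View pics/w3.png

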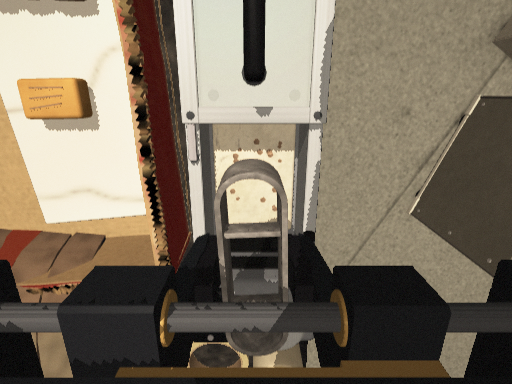

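The wrist view shows the open guard's edge at row 123, the cream pad starting at row 150 between columns ~213 and 296, and the die hanging from (252,160) to (258,355). I'll check positions and die tilt.

```bash
python3 - <<'E'
from h import *
c=np.load('pics/w3.npz')
P=lambda x,y,z:ray(c,x,y,z)[:2].round(1)
T=np.array([516.4,407.5]);th=np.radians(29.3);ex=np.array([np.cos(th),np.sin(th)]);ey=np.array([-ex[1],ex[0]])
rel=lambda p:(np.dot(p-T,ex).round(1),np.dot(p-T,ey).round(1))
for n,x,y,z in(('padL',213,151,50),('padR',296,151,50),('railL',191,140,88.5),('screwL',190,115,95),('screwR',318,115,95),('gEdge',255,123,95)): print(n,P(x,y,z),rel(P(x,y,z)))
for dz in(229,214,199): print('die -x end at z',dz,[np.round(v) for v in proj(c,[*(T-52.5*ex),dz])],'+x',[np.round(v) for v in proj(c,[*(T+52.5*ex),dz])])
print([np.round(v) for v in proj(c,[*(T-52.5*ex+17*ey),229])])
E
python3 - <<'E'
import cv2
im=cv2.imread('pics/w3.png')[100:370,150:360]
cv2.imwrite('pics/w3c.png',cv2.resize(im,None,fx=2.2,fy=2.2,interpolation=cv2.INTER_CUBIC))
E
```

```text
padL [512.3 357.7] (np.float64(-27.9), np.float64(-41.4))
padR [470.2 432.9] (np.float64(-27.9), np.float64(44.8))
railL [504.2 337.2] (np.float64(-45.0), np.float64(-55.3))
screwL [483.9 328.1] (np.float64(-67.2), np.float64(-53.3))
screwR [430.7 423.2] (np.float64(-67.1), np.float64(55.6))
gEdge [462.7 379.7] (np.float64(-60.4), np.float64(2.0))
die -x end at z 229 [np.float64(252.0), np.float64(171.0)] +x [np.float64(252.0), np.float64(357.0)]
die -x end at z 214 [np.float64(252.0), np.float64(163.0)] +x [np.float64(253.0), np.float64(336.0)]
die -x end at z 199 [np.float64(252.0), np.float64(157.0)] +x [np.float64(253.0), np.float64(317.0)]
[np.float64(291.0), np.float64(171.0)]
```

View pics/w3c.png

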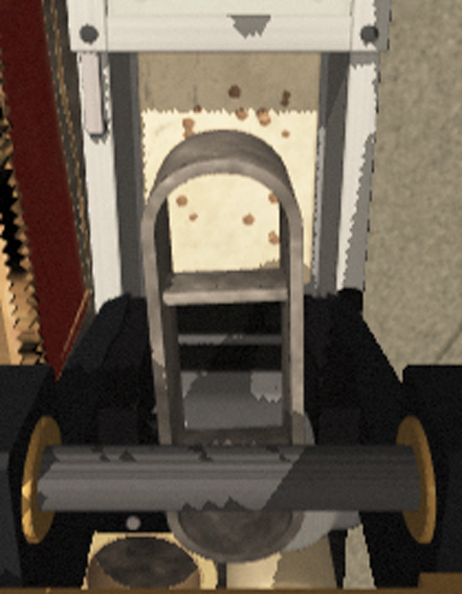

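Call:
apply_moves:
  commands:
    - {"travel": [-1, 1, 25], "turn": 0, "gripper": 25}
    - {"travel": [0, 0, 25], "turn": 0, "gripper": 25}
    - {"travel": [0, 0, 25], "turn": 0, "gripper": 25}
    - {"travel": [0, 0, 20], "turn": 0, "gripper": 25}
    - {"travel": [0, 0, 15], "turn": 0, "gripper": 25}
    - {"travel": [0, 0, 15], "turn": 0, "gripper": 25}
    - {"travel": [0, 0, 10], "turn": 0, "gripper": 25}
    - {"travel": [0, 0, 6], "turn": 0, "gripper": 25}
    - {"travel": [0, 0, 0], "turn": 0, "gripper": 25}

```text
time: 14.55
eef_pos: [516.7, 409.2, 66.0]
orientation: [-0.253, 0.968, -0.0, -0.0]
wrist_force: [-0.5, 0.5, -2.1]
opening: 34.1
grip_force: 29.5
```

Call:
apply_moves:
  commands:
    - {"travel": [0, 0, 2], "turn": 0, "gripper": 25}
    - {"travel": [0, 0, 2], "turn": 0, "gripper": 25}
    - {"travel": [0, 0, 0], "turn": 0, "gripper": 25}

```text
time: 14.85
eef_pos: [517.0, 409.6, 63.0]
orientation: [-0.253, 0.968, 0.0, 0.0]
wrist_force: [-0.2, 0.7, -1.3]
opening: 34.2
grip_force: 29.5
```

Call:
apply_moves:
  commands:
    - {"travel": [0, 0, 2], "turn": 0, "gripper": 25}
    - {"travel": [0, 0, 1], "turn": 0, "gripper": 25}
    - {"travel": [0, 0, 0], "turn": 0, "gripper": 25}

```text
time: 15.15
eef_pos: [517.3, 409.7, 61.0]
orientation: [-0.253, 0.967, 0.0, 0.0]
wrist_force: [-3.0, -1.4, 4.8]
opening: 34.0
grip_force: 29.5
```

Call:
apply_moves:
  commands:
    - {"travel": [0, 0, 1], "turn": 0, "gripper": 25}
    - {"travel": [0, 0, 1], "turn": 0, "gripper": 25}
    - {"travel": [0, 0, 0], "turn": 0, "gripper": 25}

```text
time: 15.45
eef_pos: [517.3, 409.7, 60.9]
orientation: [-0.253, 0.967, -0.0, 0.0]
wrist_force: [-7.1, -4.7, 16.7]
opening: 34.1
grip_force: 29.5
```

Call:
apply_moves:
  commands:
    - {"travel": [0, 0, -2], "turn": 0, "gripper": 25}
    - {"travel": [0, 0, 0], "turn": 0, "gripper": 42}
    - {"travel": [0, 0, 0], "turn": 0, "gripper": 44}
    - {"travel": [0, 0, 0], "turn": 0, "gripper": 44}
    - {"travel": [0, 0, -10], "turn": 0, "gripper": 44}
    - {"travel": [0, 0, -25], "turn": 0, "gripper": 44}
    - {"travel": [0, 0, -30], "turn": 0, "gripper": 44}
    - {"travel": [0, 0, -30], "turn": 0, "gripper": 44}
    - {"travel": [0, 0, -30], "turn": 0, "gripper": 44}
    - {"travel": [0, 0, -30], "turn": 0, "gripper": 44}
    - {"travel": [0, 0, -10], "turn": 0, "gripper": 44}
    - {"travel": [0, 0, 0], "turn": 0, "gripper": 44}

```text
time: 16.65
eef_pos: [517.8, 410.0, 226.9]
orientation: [-0.253, 0.968, 0.0, 0.002]
wrist_force: [0.3, 0.5, 0.7]
opening: 43.7
grip_force: 0.0
```

```bash
python3 - <<'E'
from h import *
s=manip.read_state();print(s['eef_pos'],s['opening'])
c=shot('wrist','w4')
im=cv2.imread('pics/w4.png')[60:330,120:390]
cv2.imwrite('pics/w4c.png',cv2.resize(im,None,fx=2.2,fy=2.2,interpolation=cv2.INTER_CUBIC))
E
```

```text
[517.81334643 409.95531912 226.92646766] 43.68798445183486
```

View pics/w4c.png

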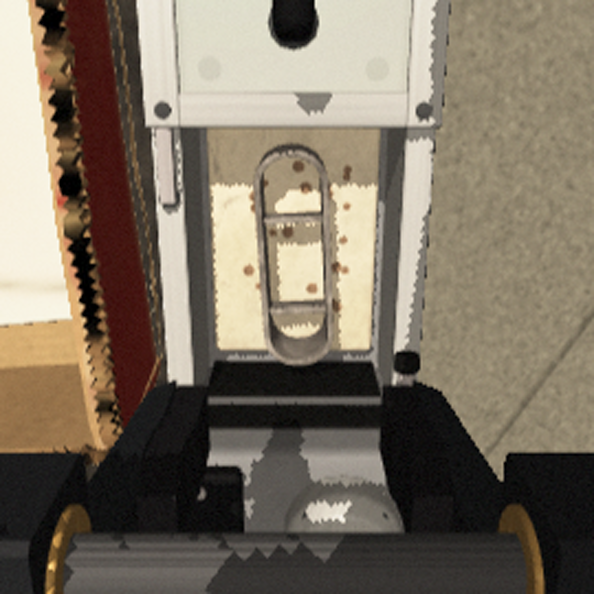

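The die stands on the pad: its ring runs from about (291,147) to (299,362) in the crop. The pad's far edge is at row 352, columns 214–376.

```bash
python3 - <<'E'
from h import *
c=np.load('pics/w4.npz')
P=lambda x,y,z:ray(c,120+x/2.2,60+y/2.2,z)[:2]
th=np.radians(29.3);ex=np.array([np.cos(th),np.sin(th)]);ey=np.array([-ex[1],ex[0]]);T=np.array([517.,409.5])
r=lambda p:np.round([(p-T)@ex,(p-T)@ey],1)
for n,a in dict(padfarL=(216,352,50),padfarR=(376,352,50),padL=(211,240,50),padR=(379,240,50),die_mx=(291,148,80),die_px=(299,362,80),dieL=(259,250,80),dieR=(332,250,80),gedge=(295,128,95),sL=(162,110,95),sR=(424,110,95)).items(): print(n,r(P(*a)))
E
```

```text
padfarL [ 61.2 -42.4]
padfarR [61.3 44.8]
padL [ -1.6 -42.5]
padR [-1.5 43.8]
die_mx [-51.3  -1.2]
die_px [53.2  2.6]
dieL [ -4.4 -16.3]
dieR [-4.4 17.9]
gedge [-61.2   0.5]
sL [-68.5 -54.6]
sR [-68.4  54. ]
```

Call:
apply_moves:
  commands:
    - {"travel": [25, 0, 0], "turn": 0, "gripper": 44}
    - {"travel": [25, 0, 0], "turn": 0, "gripper": 44}
    - {"travel": [28, 0, 0], "turn": 0, "gripper": 44}
    - {"travel": [28, 0, 0], "turn": 0, "gripper": 44}
    - {"travel": [28, 0, 0], "turn": 0, "gripper": 44}
    - {"travel": [0, 0, 20], "turn": 0, "gripper": 44}
    - {"travel": [0, 0, 25], "turn": 0, "gripper": 44}
    - {"travel": [0, 0, 20], "turn": 0, "gripper": 44}
    - {"travel": [0, 0, 0], "turn": 0, "gripper": 44}

```text
time: 17.6
eef_pos: [396.8, 342.1, 154.8]
orientation: [-0.253, 0.968, -0.001, -0.005]
wrist_force: [-1.1, 0.1, 0.2]
opening: 44.3
grip_force: 0.0
```

Call:
apply_moves:
  commands:
    - {"travel": [-4.5, 0, 20], "turn": 0, "gripper": 44}
    - {"travel": [0, 0, 14], "turn": 0, "gripper": 44}
    - {"travel": [0, 0, 6], "turn": 0, "gripper": 44}
    - {"travel": [0, 0, 0], "turn": 0, "gripper": 30}
    - {"travel": [0, 0, 0], "turn": 0, "gripper": 5}
    - {"travel": [0, 0, 0], "turn": 0, "gripper": 5}
    - {"travel": [0, 0, 0], "turn": 0, "gripper": 5}
    - {"travel": [0, 0, 0], "turn": 0, "gripper": 5}

```text
time: 18.4
eef_pos: [404.6, 346.0, 120.5]
orientation: [-0.253, 0.968, -0.0, 0.001]
wrist_force: [0.3, -2.2, 2.8]
opening: 13.1
grip_force: 30.0
```

Call:
apply_moves:
  commands:
    - {"travel": [0, 0, 0], "turn": 0, "gripper": 30}
    - {"travel": [0, 0, 0], "turn": 0, "gripper": 30}
    - {"travel": [0, 0, 6], "turn": 0, "gripper": 30}
    - {"travel": [0, 0, 0], "turn": 0, "gripper": 5}
    - {"travel": [0, 0, 0], "turn": 0, "gripper": 5}
    - {"travel": [0, 0, 0], "turn": 0, "gripper": 5}
    - {"travel": [0, 0, 0], "turn": 0, "gripper": 5}

```text
time: 19.1
eef_pos: [403.9, 345.6, 113.4]
orientation: [-0.253, 0.968, -0.0, -0.0]
wrist_force: [1.0, -3.8, -1.7]
opening: 12.3
grip_force: 29.8
```

Call:
apply_moves:
  commands:
    - {"travel": [-6, 0, 0], "turn": 0, "gripper": 5}
    - {"travel": [-10, 0, 0], "turn": 0, "gripper": 5}
    - {"travel": [-12, 0, 0], "turn": 0, "gripper": 5}
    - {"travel": [-12, 0, 0], "turn": 0, "gripper": 5}
    - {"travel": [-12, 0, 0], "turn": 0, "gripper": 5}
    - {"travel": [-12, 0, 0], "turn": 0, "gripper": 5}
    - {"travel": [-12, 0, 0], "turn": 0, "gripper": 5}
    - {"travel": [-10, 0, 0], "turn": 0, "gripper": 5}
    - {"travel": [-8, 0, 0], "turn": 0, "gripper": 5}
    - {"travel": [-6, 0, 0], "turn": 0, "gripper": 5}
    - {"travel": [0, 0, 0], "turn": 0, "gripper": 5}

```text
time: 20.2
eef_pos: [492.3, 395.0, 113.4]
orientation: [-0.253, 0.968, -0.0, 0.001]
wrist_force: [4.7, -4.3, -3.1]
opening: 12.7
grip_force: 29.9
```

Call:
apply_moves:
  commands:
    - {"travel": [-6, 0, 0], "turn": 0, "gripper": 5}
    - {"travel": [-6, 0, 0], "turn": 0, "gripper": 5}
    - {"travel": [-5, 0, 0], "turn": 0, "gripper": 5}
    - {"travel": [-4, 0, 0], "turn": 0, "gripper": 5}
    - {"travel": [0, 0, 0], "turn": 0, "gripper": 5}

```text
time: 20.7
eef_pos: [508.6, 404.2, 113.4]
orientation: [-0.253, 0.968, -0.001, -0.002]
wrist_force: [-2.5, -7.6, 1.3]
opening: 12.7
grip_force: 29.5
```

Call:
apply_moves:
  commands:
    - {"travel": [-3, 0, 0], "turn": 0, "gripper": 5}
    - {"travel": [-3, 0, 0], "turn": 0, "gripper": 5}
    - {"travel": [-3, 0, 0], "turn": 0, "gripper": 5}
    - {"travel": [-3, 0, 0], "turn": 0, "gripper": 5}
    - {"travel": [0, 0, 0], "turn": 0, "gripper": 5}

```text
time: 21.2
eef_pos: [518.8, 409.8, 113.3]
orientation: [-0.253, 0.968, -0.001, -0.002]
wrist_force: [-4.6, -8.5, 1.5]
opening: 12.8
grip_force: 29.4
```

Call:
apply_moves:
  commands:
    - {"travel": [-2, 0, 0], "turn": 0, "gripper": 5}
    - {"travel": [-2, 0, 0], "turn": 0, "gripper": 5}
    - {"travel": [0, 0, 0], "turn": 0, "gripper": 5}

```text
time: 21.5
eef_pos: [521.8, 411.5, 113.4]
orientation: [-0.253, 0.968, -0.001, -0.002]
wrist_force: [-5.8, -10.9, 3.7]
opening: 12.2
grip_force: 29.3
```

Call:
apply_moves:
  commands:
    - {"travel": [-2, 0, 0], "turn": 0, "gripper": 5}
    - {"travel": [-2, 0, 0], "turn": 0, "gripper": 5}
    - {"travel": [0, 0, 0], "turn": 0, "gripper": 5}

```text
time: 21.8
eef_pos: [523.8, 412.6, 113.3]
orientation: [-0.253, 0.967, -0.002, -0.005]
wrist_force: [-12.6, -14.6, 9.0]
opening: 12.7
grip_force: 28.9
```

Call:
apply_moves:
  commands:
    - {"travel": [-2, 0, 0], "turn": 0, "gripper": 5}
    - {"travel": [0, 0, 0], "turn": 0, "gripper": 5}

```text
time: 22.0
eef_pos: [524.2, 412.8, 113.2]
orientation: [-0.253, 0.967, -0.002, -0.006]
wrist_force: [-17.0, -18.3, 12.5]
opening: 12.2
grip_force: 28.5
```

Call:
apply_moves:
  commands:
    - {"travel": [-2, 0, 0], "turn": 0, "gripper": 5}
    - {"travel": [0, 0, 0], "turn": 0, "gripper": 5}

```text
time: 22.2
eef_pos: [524.9, 413.2, 113.0]
orientation: [-0.253, 0.967, -0.003, -0.008]
wrist_force: [-21.0, -21.0, 15.5]
opening: 12.1
grip_force: 28.4
```

Call:
apply_moves:
  commands:
    - {"travel": [4, 0, 0], "turn": 0, "gripper": 5}
    - {"travel": [4, 0, 0], "turn": 0, "gripper": 5}
    - {"travel": [4, 0, 0], "turn": 0, "gripper": 5}
    - {"travel": [3, 0, 0], "turn": 0, "gripper": 5}
    - {"travel": [3, 0, 0], "turn": 0, "gripper": 5}
    - {"travel": [0, 0, 0], "turn": 0, "gripper": 5}
    - {"travel": [0, 0, 0], "turn": 0, "gripper": 5}

```text
time: 22.9
eef_pos: [515.6, 408.0, 113.2]
orientation: [-0.253, 0.968, -0.0, 0.001]
wrist_force: [5.4, -2.6, -6.9]
opening: 12.6
grip_force: 30.1
```

Call:
apply_moves:
  commands:
    - {"travel": [0, 0, 0], "turn": 0, "gripper": 30}
    - {"travel": [0, 0, 0], "turn": 0, "gripper": 44}
    - {"travel": [0, 0, 0], "turn": 0, "gripper": 44}
    - {"travel": [0, 0, -20], "turn": 0, "gripper": 44}
    - {"travel": [0, 0, -30], "turn": 0, "gripper": 44}
    - {"travel": [0, 0, -30], "turn": 0, "gripper": 44}
    - {"travel": [0, 0, -30], "turn": 0, "gripper": 44}
    - {"travel": [0, 0, -15], "turn": 0, "gripper": 44}
    - {"travel": [0, 0, 0], "turn": 0, "gripper": 44}
    - {"travel": [0, 0, 0], "turn": 0, "gripper": 44}

```text
time: 23.9
eef_pos: [514.2, 408.1, 237.7]
orientation: [-0.253, 0.967, -0.0, -0.001]
wrist_force: [-1.1, -0.2, 0.2]
opening: 44.1
grip_force: 0.0
```

```bash
python3 - <<'E'
from h import *
s=manip.read_state();print(s['eef_pos'],s['opening'],s['wrist_force'])
c=shot('wrist','w5')
im=cv2.imread('pics/w5.png')[60:330,120:390]
cv2.imwrite('pics/w5c.png',cv2.resize(im,None,fx=2.2,fy=2.2,interpolation=cv2.INTER_CUBIC))
E
```

```text
[514.21508823 408.14391826 237.67038074] 44.06232741210331 [-1.06110562 -0.15151663  0.17206714]
```

View pics/w5c.png

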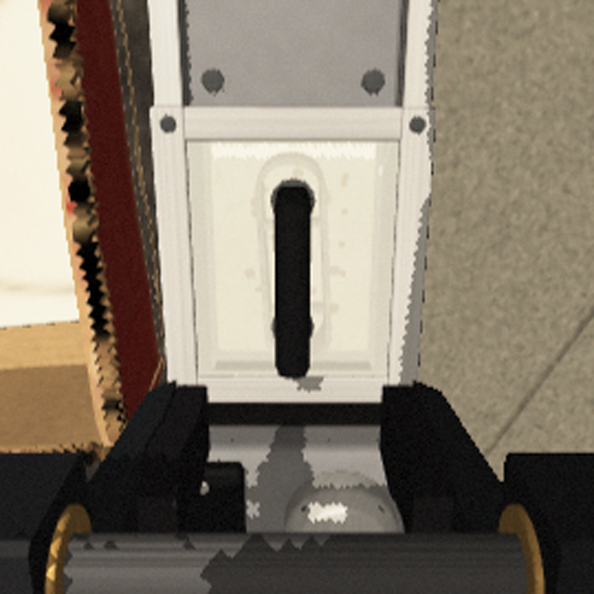

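The guard is shut, with screws at (168,124) and (417,124) in the crop. The die is visible under the pane. I'll compare the guard position with the initial held one.

```bash
python3 - <<'E'
from h import *
c=np.load('pics/w5.npz');P=lambda x,y:ray(c,120+x/2.2,60+y/2.2,95)[:2]
m=(P(168,124)+P(417,124))/2;print(m,(m-[459.1,376.6])@[.872,.49])
manip.hand_in()
E
```

```text
[458.97295552 376.56092617] -0.1299289601917054
the job is handed in; nothing more can be done
```

I handed the job in: the die stands within about 1 mm of the pad's centre and about 2° off the bed's direction. The guard stayed shut after I let it go, within 0.2 mm of where its catch held it at the start; no verdict came back from the judge.

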